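# Wedge the rocking tile stand level

### The arm

A 6-joint arm with a two-finger parallel gripper is mounted at the origin on the work surface; the furniture and walls round the work are solid. World frame = base frame: x ahead of the robot, y to its left, z up, the work surface at z = 0. Lengths are in mm, angles in rad, forces in N, time in s.
With the tool pointing down it reaches from about 375 to 975 mm from the base axis. Payload 3.8 kg.
Tool frame: the origin (TCP) lies midway between the tips of the shut fingers; the grasp point (between the pads) lies 19 mm behind it (robot.grip_point_offset is the distance from the TCP to the grasp point, in mm); z points along the fingers, y is the direction in which the jaws open and shut (so a half turn about z gives the same grasp; the last joint's range is limited). The gripper opens to 85 mm and grips with 20 to 120 N. Pads are 22 mm wide; open, the fingers measure 114 mm over their backs; the gripper's body (76 mm by 85 mm) begins 54 mm behind the grasp point. The pads swing forward as they close: fully open they stand 13 mm farther back than shut.
Start: joints at [1.141, 0.264, 1.604, -0, 1.274, -0.037], TCP at [258.372, 623.588, 231.28] pointing down, gripper open.
Joint ranges: [-2.63, 2.63], [-0.94, 2.18], [0.31, 2.57], [-1.31, 4.45], [0, 2.66], [-2.55, 2.55]. Speed limits (rad/s): [2.57, 2.57, 3.14, 3.14, 3.14, 3.14].

### API

Orientations are given as a unit quaternion [x, y, z, w].
In Python, from workcell import robot gives the robot as it stands. The module is installed in compiled form; this text tells all that it offers.
- The arm moves only by the tool jog_arm, never from a script. Its argument "motion" is a list of rows, each an object with "linear": the shift along the tool's x, y, z scaled (see below), a list of three; "rot": the turn, a rotation vector about the tool's x, y, z scaled (see below), a list of three; "gripper": the closure, from -1 (fully open) to 1 (shut). A call has 1 to 20 rows; each row is the pose to reach, as a shift and turn from the pose commanded when the call began, along the tool's axes at that moment; what a row does not reach only later rows make up. The controller multiplies each number of a shift by 1 m and each number of a turn by 120 degrees. A row lasts 1/8 s, in which the tool goes at most 62.5 mm and 10.7 degrees, less where a joint would pass 70% of its speed; a pose out of reach is approached as far as the arm can. A call with a number of a shift or a turn outside -1 to 1 is refused whole. A call with a gripper value outside its range is refused whole. The fingers move at their own pace and stop on an object; "force" is the grip in N (left out, the last holds). Time passes only in rows, so rows that repeat a pose let the fingers close. It gives the time, the measured TCP pose, the force and the opening at its end, in the units of the state.
- robot.state(): the state, without advancing time (a new reading comes with each control period).
- robot.read_camera(name): name is "scene" or "top" or "wrist"; returns a dict with "img" (480x640x3 uint8, red, green, blue), "range_z" (480x640 float32, mm along the optical axis (not along the pixel's ray), 0 where there is no reading), "fx", "fy", "cx", "cy" (pixels), "rvec" (rotation vector, rad) and "tvec" (3), from world to camera coordinates, as OpenCV has them; the wrist camera has in their place "mount" (4x4, takes a point from camera to tool coordinates, whose origin is the TCP and whose axes are the flange's). Camera axes: x right, y down, z forward; pixel columns grow to the right and rows downward; lengths in mm; the calibration is good to about 2 mm. A picture is of the moment at which its call begins: read the wrist's pose just before it.
- robot.close_job(): hands the job in, once; it reports no verdict.
The state is a dict: "t": time; "joint_pos": joint angles; "dq": joint speeds; "joint_torque": joint torques, N m; "eef_pos": TCP position; "orientation": TCP orientation; "force": force on the tool from outside, world axes, zero at the start; "ft_torque": the same for the moment, N m; "gripper_width": finger opening in mm.
Only numpy, scipy, OpenCV 4.12 (cv2) and the standard library are available. Lean on these libraries where they do the work, as an engineer would, in place of code of your own. Each camera call takes 0.05 s, during which the arm holds its last target. There are 200 camera calls.

### The job

The wooden tile stand leans on its bare steel foot, the one below the red corner weight, which has lost its rubber cap. With the fingers, push the orange wedge along the bench, thin end first, under that foot until the stand is level and no longer rocks, then let go and leave the wedge there. Only push the wedge, do not pick it up; do not touch or shift the stand, and leave the other things alone.

Things in the scene. Friction and masses are not known exactly. Their poses are not given: they have to be found in the camera images.
- stand: Loose plywood stand 220x220x12 mm, tile fixed on top, 2.3 to 2.9 kg. Origin: centre of the plane of its good feet, on the bench when level; own z = its upward normal. Corners lie on its own x and y axes, 156 mm out. The -x corner carries a red weight 24x50 mm; the short foot is below it. At the start it leans 0.1 rad onto that foot. Heights when level: underside 40, tile top 61, red weight 70 mm.
- short_foot (a point): Lowest point of the bare steel foot (ball of 20 mm radius), in the stand's frame at -120, 0, 12 mm. It is the only foot that ends short: on the bench at the start, it must be raised 12 mm to make the stand level; the other three are black rubber balls 120 mm from the stand's centre on its axes.
- far_foot (a point): Lowest point of the rubber foot opposite the short one (stand frame 120, 0, 0 mm). On the bench when the stand is level, about 24 mm up at the start.
- wedge: Loose orange wedge, 125 long, 60 mm wide, 0.12 kg, flat on the bench, smooth (friction 0.35), stays put when let go. Origin: centre of its underside; x runs from thick to thin end. Top slopes evenly from 24.5 mm (x = -62.5) to 2 mm (x = +62.5); 12 mm thick at x = +7. It starts with its thin end 50 to 105 mm from the short foot, pointing roughly at it. Pushing it under takes about 4 to 15 N.
- wedge_toe (a point): Middle of the thin end, at the bench. As the wedge goes under, the stand's lean falls steadily from 0.1 rad (thin end at the foot) to 0 (about 56 mm farther in); there the wedge jams, and pushing on with some 15 N or more only slides the whole stand along.
- wedge_heel (a point): Middle of the upright flat face (60 wide, 24.5 mm high) at the thick end, 12 mm above the bench: the face to push on. Three dark ribs lie near it.
- pot_blue: Bystander: pigment pot with a blue lid, 64 mm wide, 70 mm high, origin at the centre of its underside.
- pot_black: Bystander: pigment pot with a black lid, 60 mm wide, 62 mm high, origin at the centre of its underside.
- tape: Bystander: roll of masking tape lying flat, 98 mm wide, 25 mm high, origin at the centre of its underside.
- trailer: Bystander: red rubber bulb bottle with a white nozzle, 58 mm wide, 110 mm high, origin at the centre of its underside.
- marker: Bystander: lying marker pen, white with a black cap, 135 mm long along its y axis, 16 mm thick, origin at the middle of its underside.
Not all that is in view belongs to the job. Several things have the shape of the wedge; the one meant has the colours described above.

How it is judged:
By the outcome, as a careful person would: the job done as asked, in the order asked, and still so for the second after the job is handed in, with the robot touching nothing.
It also fails if it takes over 45 s, if anything falls off the work surface, if the arm or the gripper's body presses on something with over 40 N, if the wrist force passes 120 N, or if a joint passes its speed limit or range.

## Working session

There is one attempt and no reset: what is moved stays moved. The work goes in short steps, Python scripts to look and compute and a tool call to move; the robot and the scene stay as the last step left them, time stands still between calls to the robot, and variables do not carry over. Pictures are saved under pics/ and viewed, about 8 in all and at most 12, crops included, and the job is handed in when it is done.

Besides the shell and the picture viewer there is one more tool, called after "Call:" by a JSON object that holds its "op" and its "data". jog_arm: Moves the arm, as the interface text tells. Shifts and turns lie within -1 to 1; 1 stands for 1 m of shift or 120 degrees of turn. Its arguments: {"type":"object","properties":{"motion":{"type":"array","items":{"type":"object","properties":{"linear":{"type":"array","items":{"type":"number","minimum":-1,"maximum":1}},"rot":{"type":"array","items":{"type":"number","minimum":-1,"maximum":1}},"gripper":{"type":"number"}}}},"force":{"type":"number"}},"required":["motion"]}

```bash
mkdir -p pics; cat > h.py <<'E'
import numpy as np, cv2
from workcell import robot
from scipy.spatial.transform import Rotation as R
def cam(n):
    s=robot.state(); c=robot.read_camera(n)
    if n=="wrist":
        T=np.eye(4);T[:3,:3]=R.from_quat(s["orientation"]).as_matrix();T[:3,3]=s["eef_pos"]
        c["T"]=T@np.array(c["mount"])
    else:
        T=np.eye(4);T[:3,:3]=R.from_rotvec(np.ravel(c["rvec"])).as_matrix();T[:3,3]=np.ravel(c["tvec"]);c["T"]=np.linalg.inv(T)
    return c
def ray(c,uv,z):
    uv=np.atleast_2d(uv).astype(float)
    d=np.c_[(uv[:,0]-c["cx"])/c["fx"],(uv[:,1]-c["cy"])/c["fy"],np.ones(len(uv))]@c["T"][:3,:3].T
    o=c["T"][:3,3]; return o+d*((z-o[2])/d[:,2])[:,None]
def depth(c,uv):
    out=[]
    for u,v in np.atleast_2d(uv).astype(int):
        z=c["range_z"][v,u]; out.append((c["T"]@[(u-c["cx"])/c["fx"]*z,(v-c["cy"])/c["fy"]*z,z,1])[:3])
    return np.array(out)
def save(c,n): cv2.imwrite(f"pics/{n}.png",c["img"][:,:,::-1])
E
python3 - <<'E'
from h import *
a=cam("top");b=cam("scene");save(a,"top");save(b,"scene")
print(robot.state()); print(a["T"].round(3),b["T"].round(3))
E
```

```text
{'t': 0.1, 'joint_pos': array([ 1.14111142e+00,  2.64689809e-01,  1.60524289e+00, -2.48092553e-05,
        1.27365437e+00, -3.69267472e-02]), 'dq': array([-7.63511363e-04, -1.45638423e-03, -3.65753027e-03,  9.62379187e-05,
       -7.40898746e-04, -3.62925951e-04]), 'joint_torque': array([-3.80089241e-04, -5.16705143e+01, -3.68590307e+01, -5.84842928e-05,
        6.22766238e-03,  1.29171698e-05]), 'eef_pos': array([258.10471245, 623.00462232, 230.07546422]), 'orientation': array([ 1.95115620e-01,  9.80779741e-01, -9.72930293e-04, -2.19012889e-04]), 'force': array([ 0.69039189, -0.49246407,  0.58173207]), 'ft_torque': array([0.02471425, 0.00504434, 0.01073751]), 'gripper_width': 85.41137330322051}
[[-2.100000e-02 -9.900000e-01  1.380000e-01  2.861190e+02]
 [-1.000000e+00  1.900000e-02 -1.500000e-02  7.538300e+01]
 [ 1.200000e-02 -1.380000e-01 -9.900000e-01  1.121822e+03]
 [ 0.000000e+00  0.000000e+00  0.000000e+00  1.000000e+00]] [[ 8.93000e-01  3.51000e-01 -2.82000e-01  7.04218e+02]
 [ 4.50000e-01 -7.10000e-01  5.42000e-01 -4.94686e+02]
 [-1.00000e-02 -6.11000e-01 -7.92000e-01  8.28229e+02]
 [ 0.00000e+00  0.00000e+00  0.00000e+00  1.00000e+00]]
```

View pics/top.png

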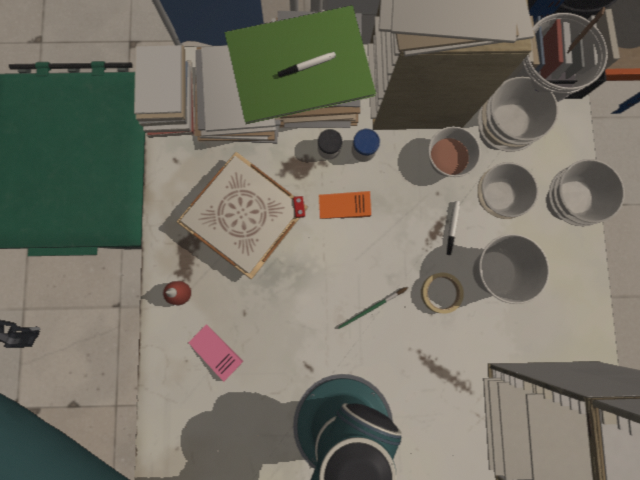

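View pics/scene.png

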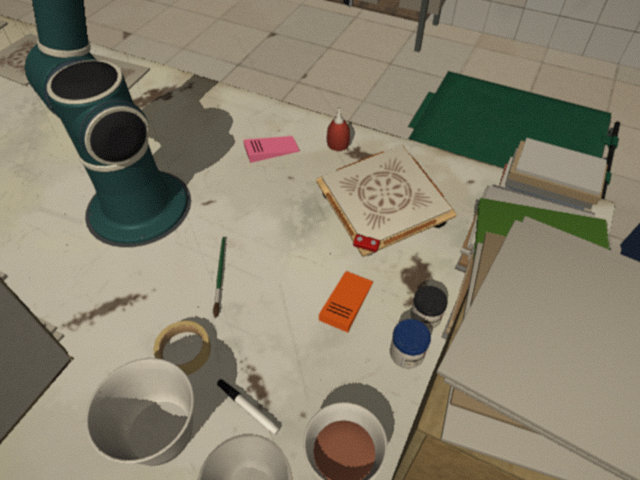

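The top view shows the orange wedge at (345,205), with its ribs and heel at the right (370). The red weight is at (298,207) and the stand centre near (242,215), so the push runs along image left, which is about +y. The pots are about 60 px to the side. The scene view agrees.

```bash
cat >> h.py <<'E'
def cloud(c):
    v,u=np.mgrid[:480,:640]; z=c["range_z"]
    P=np.stack([(u-c["cx"])/c["fx"]*z,(v-c["cy"])/c["fy"]*z,z],-1)@c["T"][:3,:3].T+c["T"][:3,3]
    P[z==0]=np.nan; return P
def orange(c):
    h=cv2.cvtColor(c["img"],cv2.COLOR_RGB2HSV); m=cv2.inRange(h,(6,190,120),(16,255,255))
    n,l,s,_=cv2.connectedComponentsWithStats(m); return l==1+np.argmax(s[1:,4])
def red(c,roi):
    h=cv2.cvtColor(c["img"],cv2.COLOR_RGB2HSV); m=cv2.inRange(h,(0,150,90),(5,255,255))|cv2.inRange(h,(172,150,90),(180,255,255))
    k=np.zeros_like(m);k[roi[1]:roi[3],roi[0]:roi[2]]=1; return (m*k)>0
def measure(c,P,redroi):
    m=orange(c); q=P[m]; q=q[~np.isnan(q[:,0])]
    print("wedge n",m.sum(),"z 2/98%",np.percentile(q[:,2],[2,98]).round(1),"ctr",q.mean(0).round(1))
    cn,_=cv2.findContours(m.astype(np.uint8),0,1); box=cv2.boxPoints(cv2.minAreaRect(max(cn,key=cv2.contourArea)))
    print("wedge world rect",cv2.minAreaRect(q[:,:2].astype(np.float32)),"box rays z=12",ray(c,box,12).round(1).tolist())
    A=np.c_[q[:,:2]-q[:,:2].mean(0),np.ones(len(q))]; g=np.linalg.lstsq(A,q[:,2],rcond=None)[0]
    d=-g[:2]/np.linalg.norm(g[:2]); print("thin dir (slope)",d.round(3),"slope",np.linalg.norm(g[:2]).round(3))
    r=red(c,redroi); w=P[r]; w=w[~np.isnan(w[:,0])]; print("red n",r.sum(),"ctr",np.median(w,0).round(1),"zmax",np.percentile(w[:,2],95).round(1))
E
python3 - <<'E'
from h import *
for n,roi,sr in (("top",(285,190,310,222),(170,145,315,285)),("scene",(345,230,385,255),(310,140,465,260))):
    c=cam(n);P=cloud(c);print(n);measure(c,P,roi)
    k=np.zeros((480,640),bool);k[sr[1]:sr[3],sr[0]:sr[2]]=1
    s=k&(P[...,2]>28)&(P[...,2]<85)&~red(c,roi); l=cv2.connectedComponentsWithStats(s.astype(np.uint8)); s=l[1]==1+np.argmax(l[2][1:,4])
    q=P[s];print("stand",cv2.minAreaRect(q[:,:2].astype(np.float32)))
    ctr=q.mean(0);t=q[np.linalg.norm(q[:,:2]-ctr[:2],axis=1)<80]
    g=np.linalg.lstsq(np.c_[t[:,:2]-ctr[:2],np.ones(len(t))],t[:,2],rcond=None)[0]
    print("tile ctr",ctr.round(1),"grad",g.round(4), "lean",np.linalg.norm(g[:2]).round(4))
    h=cv2.cvtColor(c["img"],cv2.COLOR_RGB2HSV)
    for nm,z in (("bench",P[(P[...,2]<6)&k]),): print(nm,np.median(z,0).round(1))
E
```

```text
top
wedge n 887 z 2/98% [ 1.9 25.4] ctr [517.  -15.   12.6]
wedge world rect ((517.4136962890625, -19.755470275878906), (56.04608917236328, 116.99334716796875), 0.8442720174789429) box rays z=12 [[543.6, 39.5, 12.0], [547.8, -79.4, 12.0], [492.0, -80.2, 12.0], [487.9, 37.9, 12.0]]
thin dir (slope) [0.025 1.   ] slope 0.18
red n 131 ctr [508.2  93.   54.4] zmax 57.3
stand ((492.8262939453125, 224.20254516601562), (221.6373291015625, 219.2432098388672), 51.432029724121094)
tile ctr [489.5 226.7  59.6] grad [-1.31000e-02  9.86000e-02  6.07379e+01] lean 0.0995
bench [503.8 232.6  -0.6]
scene
wedge n 1623 z 2/98% [ 0.7 24.1] ctr [522.2 -25.8  12.7]
wedge world rect ((521.2008056640625, -18.556541442871094), (59.3443717956543, 127.49378967285156), 1.4326751232147217) box rays z=12 [[491.3, -83.6, 12.0], [485.0, 43.1, 12.0], [549.8, 36.7, 12.0], [551.6, -87.0, 12.0]]
thin dir (slope) [0.008 1.   ] slope 0.15
red n 250 ctr [511.9  87.3  52.7] zmax 55.3
stand ((495.6353454589844, 219.06544494628906), (228.69337463378906, 227.68035888671875), 51.69000244140625)
tile ctr [500.1 214.3  56.9] grad [-1.05000e-02  9.81000e-02  5.84456e+01] lean 0.0987
bench [514.8 269.8  -1.6]
```

```bash
cat >> h.py <<'E'
def target(p,head,tilt):
    """tool x along heading (rad, world), y across, tipped back by tilt deg"""
    x=np.array([np.cos(head),np.sin(head),0]);z=np.array([0,0,-1.]);M=np.c_[x,np.cross(z,x),z]
    M=M@R.from_euler('y',tilt,degrees=True).as_matrix()
    s=robot.state();R0=R.from_quat(s["orientation"]).as_matrix()
    print("t",s["t"],"at",s["eef_pos"].round(1),"F",s["force"].round(1),"w",round(s["gripper_width"],1))
    print("lin",((R0.T@(np.array(p)-s["eef_pos"]))/1000).round(4),"rot",(R.from_matrix(R0.T@M).as_rotvec(degrees=True)/120).round(4), "x in tool",(R0.T@x).round(3))
E
python3 -c "
from h import *
target([527,-140,190],np.radians(95.7),25)"
```

```text
t 0.2 at [258.2 623.2 230.4] F [-0.3 -0.2 -1.3] w 85.4
lin [-0.5405 -0.6021  0.0413] rot [-0.1129  0.188   0.5063] x in tool [ 0.473  0.881 -0.001]
```

Call:
{"op": "jog_arm", "data": {"motion": [{"linear": [-0.54,-0.602,0.041],"rot": [-0.113,0.188,0.506],"gripper": 0.48},{"linear": [-0.54,-0.602,0.041],"rot": [-0.113,0.188,0.506],"gripper": 0.48},{"linear": [-0.54,-0.602,0.041],"rot": [-0.113,0.188,0.506],"gripper": 0.48},{"linear": [-0.54,-0.602,0.041],"rot": [-0.113,0.188,0.506],"gripper": 0.48},{"linear": [-0.54,-0.602,0.041],"rot": [-0.113,0.188,0.506],"gripper": 0.48},{"linear": [-0.54,-0.602,0.041],"rot": [-0.113,0.188,0.506],"gripper": 0.48},{"linear": [-0.54,-0.602,0.041],"rot": [-0.113,0.188,0.506],"gripper": 0.48},{"linear": [-0.54,-0.602,0.041],"rot": [-0.113,0.188,0.506],"gripper": 0.48},{"linear": [-0.54,-0.602,0.041],"rot": [-0.113,0.188,0.506],"gripper": 0.48},{"linear": [-0.54,-0.602,0.041],"rot": [-0.113,0.188,0.506],"gripper": 0.48},{"linear": [-0.54,-0.602,0.041],"rot": [-0.113,0.188,0.506],"gripper": 0.48},{"linear": [-0.54,-0.602,0.041],"rot": [-0.113,0.188,0.506],"gripper": 0.48},{"linear": [-0.54,-0.602,0.041],"rot": [-0.113,0.188,0.506],"gripper": 0.48},{"linear": [-0.54,-0.602,0.041],"rot": [-0.113,0.188,0.506],"gripper": 0.48},{"linear": [-0.54,-0.602,0.041],"rot": [-0.113,0.188,0.506],"gripper": 0.48},{"linear": [-0.54,-0.602,0.041],"rot": [-0.113,0.188,0.506],"gripper": 0.48},{"linear": [-0.54,-0.602,0.041],"rot": [-0.113,0.188,0.506],"gripper": 0.48},{"linear": [-0.54,-0.602,0.041],"rot": [-0.113,0.188,0.506],"gripper": 0.48}]}}

```text
t: 2.45
eef_pos: [526.7, -138.4, 190.6]
orientation: [0.654, 0.724, 0.146, -0.161]
force: [0.2, 0.7, -0.2]
gripper_width: 22.2
```

```bash
python3 - <<'E'
from h import *
c=cam("wrist");save(c,"w1");P=cloud(c)
m=orange(c);q=P[m];q=q[~np.isnan(q[:,0])]
print(m.sum(),cv2.minAreaRect(q[:,:2].astype(np.float32)),np.percentile(q[:,2],[2,98]))
target([527,-130,8],np.radians(95.7),25)
E
```

```text
7712 ((520.5496215820312, -16.62664031982422), (59.974822998046875, 125.30427551269531), 0.9208267331123352) [ 2.7836082  24.38169195]
t 2.5 at [ 526.7 -138.5  190.6] F [ 0.5 -0.6 -1.1] w 22.3
lin [-0.0697  0.0009  0.169 ] rot [ 0.0003 -0.0005  0.001 ] x in tool [0.906 0.002 0.424]
```

View pics/w1.png

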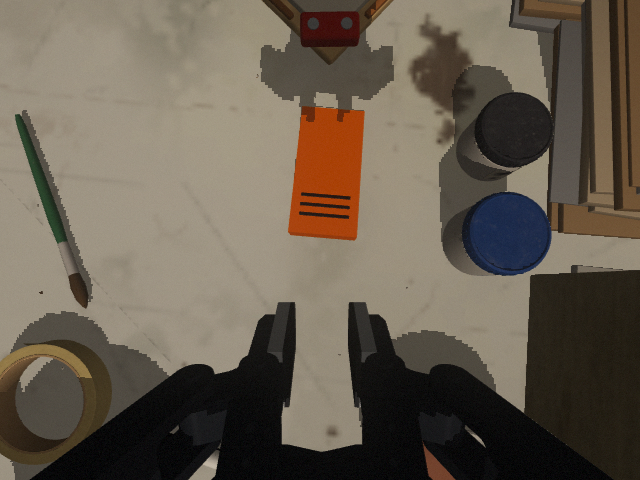

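```bash
python3 -c "
from h import *
target([531,-125,9],np.radians(95.7),25)"
```

```text
t 2.5 at [ 526.7 -138.5  190.6] F [ 0.5 -0.6 -1.1] w 22.3
lin [-0.0651  0.0054  0.17  ] rot [ 0.0003 -0.0005  0.001 ] x in tool [0.906 0.002 0.424]
```

Call:
{"op": "jog_arm", "data": {"motion": [{"linear": [-0.065,0.0055,0.12],"rot": [0,0,0],"gripper": 0.48},{"linear": [-0.065,0.0055,0.12],"rot": [0,0,0],"gripper": 0.48},{"linear": [-0.065,0.0055,0.15],"rot": [0,0,0],"gripper": 0.48},{"linear": [-0.065,0.0055,0.15],"rot": [0,0,0],"gripper": 0.48},{"linear": [-0.065,0.0055,0.17],"rot": [0,0,0],"gripper": 0.48},{"linear": [-0.065,0.0055,0.17],"rot": [0,0,0],"gripper": 0.48},{"linear": [-0.065,0.0055,0.17],"rot": [0,0,0],"gripper": 0.48}]}}

```text
t: 3.38
eef_pos: [532.2, -126.1, 10.0]
orientation: [0.655, 0.724, 0.146, -0.16]
force: [-0.2, -0.4, -0.8]
gripper_width: 22.4
```

```bash
python3 -c "
from h import *
target([522.9,-52,9],np.radians(95.7),25)
print(robot.state()['force'])"
```

```text
t 3.375 at [ 532.2 -126.1   10. ] F [-0.2 -0.4 -0.8] w 22.4
lin [ 0.0672 -0.0018  0.0325] rot [ 0.0012 -0.      0.0009] x in tool [0.906 0.001 0.423]
[-0.22160958 -0.37235794 -0.81878751]
```

Call:
{"op": "jog_arm", "data": {"motion": [{"linear": [0.01,0,0.005],"gripper": 0.48},{"linear": [0.02,-0.0005,0.01],"gripper": 0.48},{"linear": [0.027,-0.0007,0.013],"gripper": 0.48},{"linear": [0.032,-0.001,0.0155],"gripper": 0.48},{"linear": [0.036,-0.001,0.0174],"gripper": 0.48},{"linear": [0.04,-0.001,0.0194],"gripper": 0.48},{"linear": [0.044,-0.0012,0.0213],"gripper": 0.48},{"linear": [0.048,-0.0013,0.0232],"gripper": 0.48},{"linear": [0.052,-0.0014,0.0252],"gripper": 0.48},{"linear": [0.056,-0.0015,0.0271],"gripper": 0.48},{"linear": [0.06,-0.0016,0.029],"gripper": 0.48},{"linear": [0.064,-0.0017,0.031],"gripper": 0.48},{"linear": [0.067,-0.0018,0.0325],"gripper": 0.48},{"linear": [0.067,-0.0018,0.0325],"gripper": 0.48}]}}

```text
invalid input at $.motion[0]: expected keys linear, rot, gripper
```

```bash
cat >> h.py <<'E'
def tilefit(n,sr):
    c=cam(n);P=cloud(c)
    k=np.zeros((480,640),bool);k[sr[1]:sr[3],sr[0]:sr[2]]=1
    s=k&(P[...,2]>28)&(P[...,2]<66)&~red(c,sr); l=cv2.connectedComponentsWithStats(s.astype(np.uint8)); s=l[1]==1+np.argmax(l[2][1:,4])
    q=P[s];ctr=q.mean(0);t=q[np.linalg.norm(q[:,:2]-ctr[:2],axis=1)<80]
    g=np.linalg.lstsq(np.c_[t[:,:2]-ctr[:2],np.ones(len(t))],t[:,2],rcond=None)[0]
    r=cv2.minAreaRect(q[:,:2].astype(np.float32));print(n,"stand",np.round(r[0],1),np.round(r[2],1),"grad",g.round(4)); return c,P
E
python3 - <<'E'
from h import *
tilefit("scene",(310,140,465,260)); tilefit("top",(170,145,315,285))
c=cam("wrist");save(c,"w2");P=cloud(c)
m=orange(c);q=P[m];q=q[~np.isnan(q[:,0])]
print(m.sum(),cv2.minAreaRect(q[:,:2].astype(np.float32)))
target([518,-10,10],np.radians(95.7),25)
E
```

```text
scene stand [494.7 218.4] 52.6 grad [-1.56000e-02  1.01900e-01  5.67553e+01]
top stand [493.4 224.6] 51.4 grad [-1.14000e-02  9.54000e-02  5.85435e+01]
29 ((491.42877197265625, -71.96207427978516), (0.827557384967804, 9.677078247070312), 1.1608879566192627)
t 3.525 at [ 532.  -126.2    9.8] F [-0.7 -0.8  0.3] w 22.0
lin [ 0.1061 -0.0024  0.0493] rot [ 0.0011 -0.0001  0.0008] x in tool [0.906 0.    0.423]
```

View pics/w2.png

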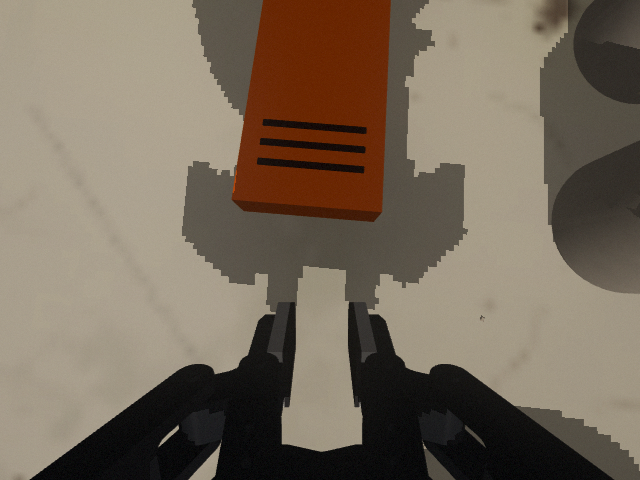

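The call was refused because the rows had no "rot". The wrist view shows the heel face at rows 200–220, columns 233–382, straight ahead of the two fingers at columns 285 and 358. I'm pushing now.

Call:
{"op": "jog_arm", "data": {"motion": [{"linear": [0.01,0,0.005],"rot": [0,0,0],"gripper": 0.48},{"linear": [0.02,-0.0005,0.01],"rot": [0,0,0],"gripper": 0.48},{"linear": [0.027,-0.0007,0.013],"rot": [0,0,0],"gripper": 0.48},{"linear": [0.032,-0.001,0.0155],"rot": [0,0,0],"gripper": 0.48},{"linear": [0.036,-0.001,0.0174],"rot": [0,0,0],"gripper": 0.48},{"linear": [0.04,-0.001,0.0194],"rot": [0,0,0],"gripper": 0.48},{"linear": [0.044,-0.0012,0.0213],"rot": [0,0,0],"gripper": 0.48},{"linear": [0.048,-0.0013,0.0232],"rot": [0,0,0],"gripper": 0.48},{"linear": [0.052,-0.0014,0.0252],"rot": [0,0,0],"gripper": 0.48},{"linear": [0.056,-0.0015,0.0271],"rot": [0,0,0],"gripper": 0.48},{"linear": [0.06,-0.0016,0.029],"rot": [0,0,0],"gripper": 0.48},{"linear": [0.064,-0.0017,0.031],"rot": [0,0,0],"gripper": 0.48},{"linear": [0.067,-0.0018,0.0325],"rot": [0,0,0],"gripper": 0.48},{"linear": [0.067,-0.0018,0.0325],"rot": [0,0,0],"gripper": 0.48}]}}

```text
t: 5.28
eef_pos: [521.6, -51.2, 7.6]
orientation: [0.655, 0.724, 0.146, -0.161]
force: [-0.2, -0.7, -0.4]
gripper_width: 22.3
```

```bash
python3 - <<'E'
from h import *
tilefit("top",(170,145,315,285))
c,P=tilefit("scene",(310,140,465,260));save(c,"s2")
m=orange(c);q=P[m];q=q[~np.isnan(q[:,0])]
print(m.sum(),cv2.minAreaRect(q[:,:2].astype(np.float32)))
c=cam("wrist");save(c,"w3")
target([518,-10,10],np.radians(95.7),25)
E
```

```text
top stand [491.2 221.7] 51.2 grad [-1.13000e-02  9.42000e-02  5.84543e+01]
scene stand [496.5 218.1] 51.6 grad [-1.58000e-02  1.01900e-01  5.65364e+01]
115 ((532.6464233398438, 55.35771179199219), (20.393218994140625, 60.08097839355469), 23.696842193603516)
t 5.425 at [521.7 -51.5   7.6] F [ 0.5  0.5 -1. ] w 22.7
lin [0.0388 0.0004 0.0155] rot [ 0.0002 -0.0008  0.0004] x in tool [0.906 0.001 0.424]
```

View pics/w3.png

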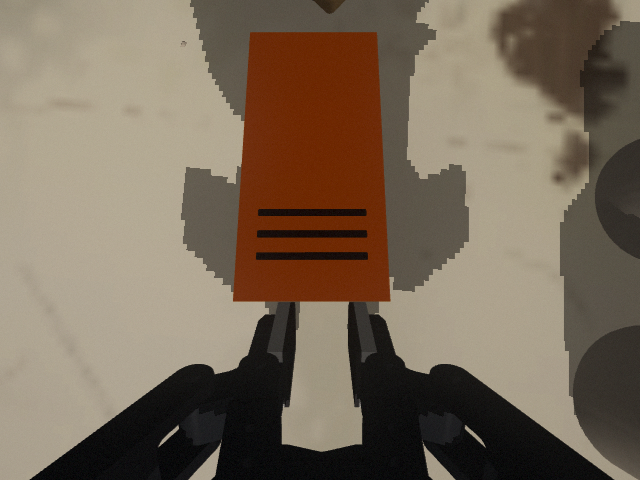

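The wrist view shows the wedge flush on both fingers. Its heel is at row 300 (columns 234–390), its toe at row 32 (columns 250–378), and the stand's corner is at (330,10), nearly on the wedge axis. Continuing straight.

Call:
{"op": "jog_arm", "data": {"motion": [{"linear": [0.005,0,0.002],"rot": [0,0,0],"gripper": 0.48},{"linear": [0.01,0,0.004],"rot": [0,0,0],"gripper": 0.48},{"linear": [0.015,0,0.0063],"rot": [0,0,0],"gripper": 0.48},{"linear": [0.02,0,0.0085],"rot": [0,0,0],"gripper": 0.48},{"linear": [0.024,0,0.0103],"rot": [0,0,0],"gripper": 0.48},{"linear": [0.028,0,0.012],"rot": [0,0,0],"gripper": 0.48},{"linear": [0.032,0,0.0138],"rot": [0,0,0],"gripper": 0.48},{"linear": [0.036,0,0.0156],"rot": [0,0,0],"gripper": 0.48},{"linear": [0.04,0,0.0173],"rot": [0,0,0],"gripper": 0.48},{"linear": [0.044,0,0.019],"rot": [0,0,0],"gripper": 0.48},{"linear": [0.0475,0,0.0205],"rot": [0,0,0],"gripper": 0.48}]}}

```text
t: 6.8
eef_pos: [518.1, -2.3, 9.3]
orientation: [0.655, 0.725, 0.145, -0.158]
force: [0.4, -8.0, -1.6]
gripper_width: 22.4
```

```bash
python3 - <<'E'
from h import *
tilefit("top",(170,145,315,285))
c,P=tilefit("scene",(310,140,465,260))
c=cam("wrist");save(c,"w4")
target([514.5,20,10],np.radians(95.7),25)
E
```

```text
top stand [493.3 221.7] 51.7 grad [-5.30000e-03  4.40000e-02  6.03645e+01]
scene stand [504.5 234.4] 51.9 grad [-5.30000e-03  4.50000e-02  5.95293e+01]
t 6.95 at [517.6  -1.4   9.2] F [ 0.9 -5.4 -1. ] w 22.4
lin [ 0.0199 -0.0009  0.0084] rot [0.0011 0.0009 0.0009] x in tool [0.907 0.001 0.421]
```

View pics/w4.png

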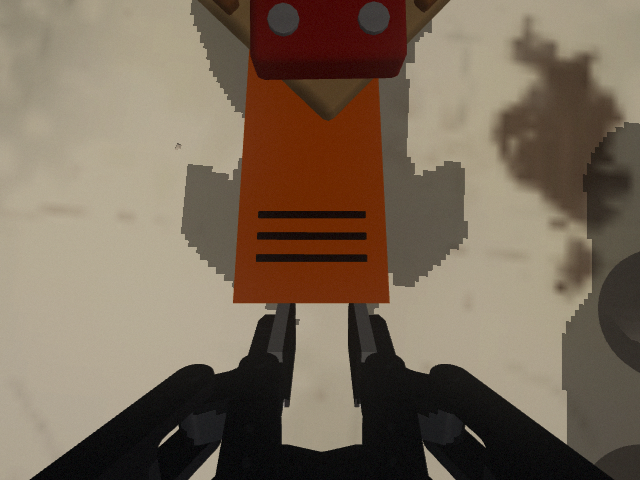

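The wedge is under the foot, still flush and aligned with the corner at (328,120). The lean has fallen to 0.044, so about 25 mm remain. I'll push 20 mm slowly.

Call:
{"op": "jog_arm", "data": {"motion": [{"linear": [0.003,0,0.0014],"rot": [0,0,0],"gripper": 0.48},{"linear": [0.006,0,0.0028],"rot": [0,0,0],"gripper": 0.48},{"linear": [0.009,0,0.0042],"rot": [0,0,0],"gripper": 0.48},{"linear": [0.012,0,0.0056],"rot": [0,0,0],"gripper": 0.48},{"linear": [0.015,0,0.007],"rot": [0,0,0],"gripper": 0.48},{"linear": [0.018,0,0.0084],"rot": [0,0,0],"gripper": 0.48},{"linear": [0.018,0,0.0084],"rot": [0,0,0],"gripper": 0.48}]}}

```text
t: 7.82
eef_pos: [515.2, 18.6, 9.0]
orientation: [0.655, 0.724, 0.146, -0.159]
force: [0.1, -4.8, -2.3]
gripper_width: 22.3
```

```bash
python3 - <<'E'
from h import *
tilefit("top",(170,145,315,285))
c,P=tilefit("scene",(310,140,465,260))
target([514.5,23.5,9],np.radians(95.7),25)
E
```

```text
top stand [490.8 225.4] 51.5 grad [-2.00000e-03  1.59000e-02  6.05832e+01]
scene stand [498.6 228.3] 51.8 grad [-1.60000e-03  1.63000e-02  5.96908e+01]
t 7.925 at [515.2  18.6   9. ] F [ 0.1 -6.4 -3.1] w 22.2
lin [ 0.0045 -0.0002  0.0021] rot [0.0007 0.0005 0.0007] x in tool [0.907 0.001 0.422]
```

Call:
{"op": "jog_arm", "data": {"motion": [{"linear": [0.0018,0,0.0008],"rot": [0,0,0],"gripper": 0.48},{"linear": [0.0036,0,0.0017],"rot": [0,0,0],"gripper": 0.48},{"linear": [0.0054,0,0.0025],"rot": [0,0,0],"gripper": 0.48},{"linear": [0.0054,0,0.0025],"rot": [0,0,0],"gripper": 0.48}]}}

```text
t: 8.43
eef_pos: [514.5, 24.5, 8.9]
orientation: [0.655, 0.724, 0.145, -0.159]
force: [1.1, -4.7, -2.7]
gripper_width: 22.0
```

```bash
python3 - <<'E'
from h import *
tilefit("top",(170,145,315,285))
c,P=tilefit("scene",(310,140,465,260))
target([514.5,27.5,9],np.radians(95.7),25)
E
```

```text
top stand [491.1 225.8] 51.7 grad [-3.00000e-04  8.10000e-03  6.05695e+01]
scene stand [499.  229.1] 51.9 grad [-1.40000e-03  8.00000e-03  5.96048e+01]
t 8.525 at [514.5  24.5   9. ] F [ 0.7 -5.  -2.2] w 22.3
lin [0.0028 0.0003 0.0012] rot [0.0007 0.0005 0.0007] x in tool [0.907 0.001 0.422]
```

Call:
{"op": "jog_arm", "data": {"motion": [{"linear": [0.0018,0,0.0008],"rot": [0,0,0],"gripper": 0.48},{"linear": [0.0032,0,0.0015],"rot": [0,0,0],"gripper": 0.48},{"linear": [0.0032,0,0.0015],"rot": [0,0,0],"gripper": 0.48}]}}

```text
t: 8.9
eef_pos: [514.1, 28.0, 8.9]
orientation: [0.655, 0.724, 0.145, -0.16]
force: [0.4, -6.1, -3.4]
gripper_width: 22.1
```

```bash
python3 - <<'E'
from h import *
tilefit("top",(170,145,315,285))
c,P=tilefit("scene",(310,140,465,260))
target([514.5,30,9],np.radians(95.7),25)
E
```

```text
top stand [491.1 227.1] 51.5 grad [-1.20000e-03  2.60000e-03  6.05593e+01]
scene stand [499.5 230.9] 51.9 grad [-2.70000e-03  3.60000e-03  5.95674e+01]
t 9.0 at [514.1  28.    8.9] F [ 0.7 -5.4 -2.4] w 22.0
lin [0.0018 0.0006 0.0007] rot [0.0006 0.0006 0.0007] x in tool [0.907 0.001 0.422]
```

Call:
{"op": "jog_arm", "data": {"motion": [{"linear": [0.0008,0,0.0004],"rot": [0,0,0],"gripper": 0.48},{"linear": [0.0016,0,0.0007],"rot": [0,0,0],"gripper": 0.48},{"linear": [0.0016,0,0.0007],"rot": [0,0,0],"gripper": 0.48}]}}

```text
t: 9.38
eef_pos: [514.0, 29.4, 8.8]
orientation: [0.655, 0.724, 0.145, -0.159]
force: [1.3, -6.0, -3.2]
gripper_width: 22.1
```

```bash
python3 - <<'E'
from h import *
tilefit("top",(170,145,315,285))
c,P=tilefit("scene",(310,140,465,260))
target([514.5,31,9],np.radians(95.7),25)
E
```

```text
top stand [490.7 226.6] 51.6 grad [-1.20000e-03  0.00000e+00  6.05109e+01]
scene stand [500.5 231.1] 51.7 grad [-3.00000e-03  1.40000e-03  5.95896e+01]
t 9.475 at [514.   29.4   8.9] F [ 1.1 -6.3 -3.6] w 22.3
lin [0.0014 0.0006 0.0005] rot [0.0007 0.0008 0.0008] x in tool [0.907 0.001 0.421]
```

Call:
{"op": "jog_arm", "data": {"motion": [{"linear": [0.001,0,0.0005],"rot": [0,0,0],"gripper": 0.48},{"linear": [0.001,0,0.0005],"rot": [0,0,0],"gripper": 0.48}]}}

```text
t: 9.72
eef_pos: [513.9, 30.3, 8.7]
orientation: [0.655, 0.724, 0.145, -0.159]
force: [0.4, -7.0, -3.8]
gripper_width: 22.2
```

```bash
python3 - <<'E'
from h import *
tilefit("top",(170,145,315,285))
c,P=tilefit("scene",(310,140,465,260))
target([514.5,31,9],np.radians(95.7),25)
E
```

```text
top stand [490.7 226.2] 51.6 grad [-2.00000e-04  5.00000e-04  6.05284e+01]
scene stand [500.3 230.8] 51.7 grad [-2.10000e-03  1.70000e-03  5.95587e+01]
t 9.825 at [513.9  30.3   8.7] F [ 0.1 -7.4 -4. ] w 22.6
lin [0.0007 0.0007 0.    ] rot [0.0007 0.001  0.0008] x in tool [0.907 0.001 0.421]
```

Call:
{"op": "jog_arm", "data": {"motion": [{"linear": [0.001,0,0.0003],"rot": [0,0,0],"gripper": 0.48},{"linear": [0.001,0,0.0003],"rot": [0,0,0],"gripper": 0.48}]}}

```text
t: 10.07
eef_pos: [513.9, 31.0, 8.8]
orientation: [0.655, 0.725, 0.145, -0.159]
force: [0.0, -8.6, -3.3]
gripper_width: 22.4
```

```bash
python3 - <<'E'
from h import *
tilefit("top",(170,145,315,285))
c,P=tilefit("scene",(310,140,465,260))
target([514.5,31,9],np.radians(95.7),25)
E
```

```text
top stand [491.2 227. ] 51.5 grad [-1.00000e-03  5.00000e-04  6.06139e+01]
scene stand [500.6 230.3] 51.9 grad [-2.50000e-03  6.00000e-04  5.96004e+01]
t 10.175 at [513.9  31.    8.8] F [ 0.6 -8.4 -4.7] w 22.3
lin [ 0.0001  0.0006 -0.0002] rot [0.0008 0.0014 0.0009] x in tool [0.908 0.001 0.42 ]
```

Call:
{"op": "jog_arm", "data": {"motion": [{"linear": [0.001,0,0.0004],"rot": [0,0,0],"gripper": 0.48},{"linear": [0.001,0,0.0004],"rot": [0,0,0],"gripper": 0.48}]}}

```text
t: 10.42
eef_pos: [513.9, 31.7, 8.7]
orientation: [0.655, 0.725, 0.145, -0.158]
force: [-0.5, -9.0, -4.9]
gripper_width: 21.6
```

```bash
python3 - <<'E'
from h import *
tilefit("top",(170,145,315,285))
c,P=tilefit("scene",(310,140,465,260))
target([516,10,12],np.radians(95.7),25)
E
```

```text
top stand [490.5 226.6] 51.7 grad [ 0.00000e+00 -9.00000e-04  6.05706e+01]
scene stand [500.2 230.6] 52.2 grad [-4.90000e-03  6.00000e-04  5.96681e+01]
t 10.525 at [513.9  31.8   8.7] F [ 1.  -9.8 -4.3] w 22.3
lin [-0.0185 -0.0001 -0.0121] rot [0.0009 0.0017 0.0009] x in tool [0.908 0.001 0.419]
```

The lean is about 0 and the force is rising against a nearly fixed tip, so the wedge is jammed. I'm backing off straight, then going up.

Call:
{"op": "jog_arm", "data": {"motion": [{"linear": [-0.01,0,-0.0046],"rot": [0,0,0],"gripper": 0.48},{"linear": [-0.04,0,-0.0185],"rot": [0,0,0],"gripper": 0.48},{"linear": [-0.09,0,-0.042],"rot": [0,0,0],"gripper": 0.48},{"linear": [-0.09,0,-0.042],"rot": [0,0,0],"gripper": 0.48},{"linear": [-0.05,0,-0.133],"rot": [0,0,0],"gripper": 0.48},{"linear": [-0.025,0,-0.187],"rot": [0,0,0],"gripper": 0.48},{"linear": [-0.006,0,-0.224],"rot": [0,0,0],"gripper": 0.48},{"linear": [-0.006,0,-0.224],"rot": [0,0,0],"gripper": 0.48},{"linear": [-0.006,0,-0.224],"rot": [0,0,0],"gripper": 0.48}]}}

```text
t: 11.65
eef_pos: [523.4, -65.4, 210.8]
orientation: [0.654, 0.724, 0.146, -0.16]
force: [0.2, -0.3, -0.2]
gripper_width: 21.9
```

```bash
python3 - <<'E'
from h import *
tilefit("top",(170,145,315,285))
c,P=tilefit("scene",(310,140,465,260)); save(c,"s5")
cv2.imwrite("pics/s5c.png",cv2.resize(c["img"][100:340,280:480,::-1],None,fx=2.5,fy=2.5,interpolation=cv2.INTER_CUBIC))
r=red(c,(330,215,400,270));print("red scene",np.nanmedian(P[r],0).round(1),np.nanpercentile(P[r][:,2],95))
c=cam("wrist");P=cloud(c);save(c,"w5");m=orange(c);q=P[m];q=q[~np.isnan(q[:,0])]
print(cv2.minAreaRect(q[:,:2].astype(np.float32)),np.percentile(q[:,2],[2,98]), "heel y",np.percentile(q[:,1],1))
print(robot.state()["force"],robot.state()["eef_pos"],robot.state()["t"])
E
```

```text
top stand [491.6 227.8] 51.6 grad [-1.40000e-03 -3.00000e-04  6.05748e+01]
scene stand [498.5 231.6] 51.2 grad [-7.30000e-03  4.60000e-03  5.95143e+01]
red scene [509.8  88.2  64.5] 67.45000644625027
((504.73193359375, 81.606201171875), (59.866668701171875, 82.63690185546875), 5.679413318634033) [ 5.28365106 24.89774403] heel y 38.487616214450696
[-0.80917961 -0.64614167  0.46648517] [521.60585378 -65.05291371 207.54702484] 11.8
```

View pics/s5c.png

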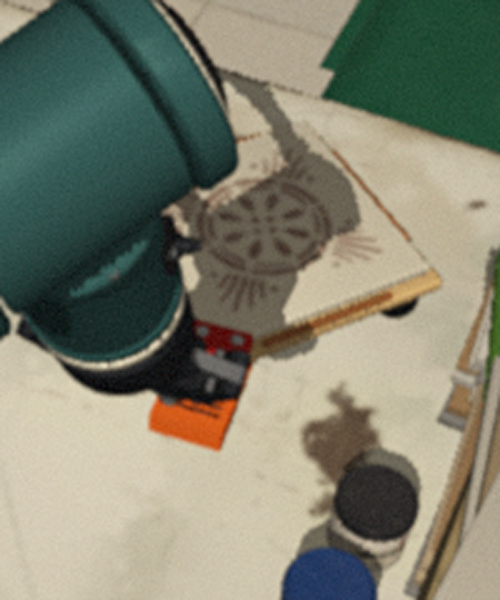

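View pics/w5.png

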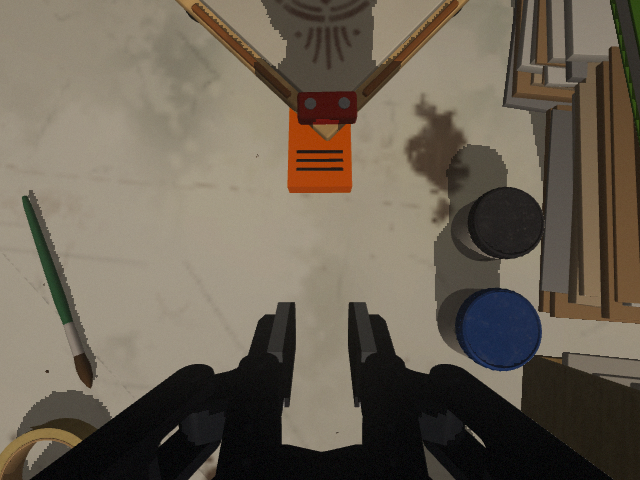

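Call:
{"op": "jog_arm", "data": {"motion": [{"linear": [-0.06,0,-0.028],"rot": [0,0,0],"gripper": 0.48},{"linear": [-0.11,0,-0.051],"rot": [0,0,0],"gripper": 0.48},{"linear": [-0.16,0,-0.075],"rot": [0,0,0],"gripper": 0.48},{"linear": [-0.16,0,-0.075],"rot": [0,0,0],"gripper": 0.48},{"linear": [-0.16,0,-0.075],"rot": [0,0,0],"gripper": 0.48}]}}

```text
t: 12.42
eef_pos: [539.8, -240.9, 207.7]
orientation: [0.655, 0.723, 0.146, -0.163]
force: [0.4, -0.3, -0.9]
gripper_width: 22.3
```

```bash
python3 - <<'E'
from h import *
for i in range(2):
    tilefit("top",(170,145,315,285)); c,P=tilefit("scene",(310,140,465,260))
cv2.imwrite("pics/s6c.png",cv2.resize(c["img"][100:340,280:480,::-1],None,fx=2.5,fy=2.5,interpolation=cv2.INTER_CUBIC))
c=cam("wrist");P=cloud(c);m=orange(c);q=P[m];q=q[~np.isnan(q[:,0])]
print(cv2.minAreaRect(q[:,:2].astype(np.float32)))
E
```

```text
top stand [493.1 229.2] 51.7 grad [ 9.00000e-04 -9.00000e-04  6.06123e+01]
scene stand [494.5 223.6] 52.1 grad [-1.0000e-04 -1.0000e-04  5.9706e+01]
top stand [492.7 229.1] 51.6 grad [ 3.00000e-04 -0.00000e+00  6.06307e+01]
scene stand [495.1 224.4] 51.8 grad [8.00000e-04 6.00000e-04 5.96837e+01]
((481.2022705078125, 38.25454330444336), (3.1927337646484375, 1.4470956325531006), 38.051307678222656)
```

View pics/s6c.png

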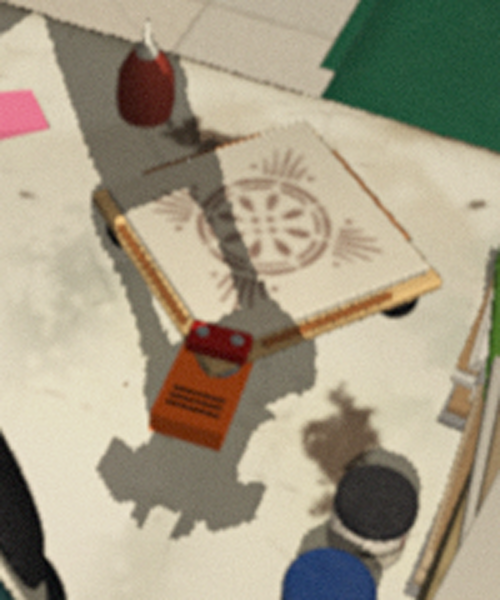

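The clear scene crop shows the stand level, with the wedge under the red-weight corner (crop ~(205,390)) and nothing touching it. Both cameras give a lean under 0.001 rad, so I'm handing in.

```bash
python3 -c "
from workcell import robot
print(robot.close_job())"
```

```text
the job is handed in; nothing more can be done
None
```

The stand is level on the orange wedge, and I handed the job in at about 13 s on the robot's clock. I pushed the wedge by its thick end with two slightly spread, tilted-back fingers. They turned it about 5° to line up with the short foot, then drove it under until it jammed. The push force rose from about 5 to 10 N at the end, with the tip still creeping 0.7 mm per step. I then backed off straight and moved clear.

**Level:** with the arm clear, the last top and scene views each gave a lean of at most about 0.001 rad, down from 0.1 at the start.

**Stand position:** its measured centre moved about 5 mm. I expected about 6 mm just from it tipping upright, so I saw no sign that it slid.

**Wedge:** it is still under the foot, about 4 mm off the stand's axis, and the fingers are free of it.

**Failed or disagreeing checks:**
- One move call was refused for missing "rot" values. Nothing moved.
- One scene reading just after release showed a lean of about 0.009 rad, because the arm blocked the view. It went away once the arm was clear.
- The final wrist-camera measurement of the wedge was useless, because the wedge was probably out of its view. The wrist view before it showed the wedge in place.
- I did not test for rocking directly. I inferred it from the level stand and the rise in force at the jam.

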